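# Tip used filters off the stage tray, then hold the amber cuvette in the light path

### The arm

A 6-joint arm with a two-finger parallel gripper is mounted at the origin on a cart in front of the work surface, level with it; the furniture and walls round the work are solid. World frame = base frame: x ahead of the robot, y to its left, z up, the work surface at z = 0. Lengths are in m, angles in rad, forces in N, time in s.
With the tool pointing down it reaches from about 0.4 to 0.825 m from the base axis. Payload 7 kg.
Tool frame: the origin (TCP) lies between the finger pads; the fingertips stand 19 mm ahead of it and the grasp point (between the pads) is the TCP; z points along the fingers, y is the direction in which the jaws open and shut (so a half turn about z gives the same grasp; the last joint's range is limited). The gripper opens to 88 mm and grips with 3 to 60 N. Pads are 19 mm wide; open, the fingers measure 130 mm over their backs; the gripper's body (78 mm by 193 mm) begins 47 mm behind the grasp point.
Start: joints at [-0.987, 0.359, 0.012, 0, -1.224, -0.288], TCP at [0.197, -0.646, 0.246] pointing down, gripper open.
Joint ranges: [-3.07, 3.07], [-1.43, 2.12], [-1.02, 1.25], [-3.03, 1.67], [-3.05, -0], [-3.03, 3.03]. Speed limits (rad/s): [2.39, 2.39, 3.01, 3.14, 3.14, 3.14].

### API

Orientations are given as a rotation vector (axis times angle).
In Python, from cell import robot gives the robot as it stands.
- The arm moves only by the tool arm_command, never from a script. Its arguments are lists of equal length, an entry for each row: "grip": the finger opening in mm, from 0 to 87.6; "delta_pos": the shift along the world's x, y, z in units of 25 mm (1.0 is 25 mm), a list of three; "delta_rot": the turn, a rotation vector about the world's x, y, z in units of 6 degrees (1.0 is 6 degrees), a list of three. In form: {"grip": [grip, ...], "delta_pos": [[dx, dy, dz], ...], "delta_rot": [[rx, ry, rz], ...]}. A call has 1 to 10 rows; each row is the pose to reach, as a shift and turn from the pose measured when the call began; what a row does not reach only later rows make up. A row lasts 1/10 s, in which the tool goes at most 50 mm and 8.59 degrees, less where a joint would pass 70% of its speed; a pose out of reach is approached as far as the arm can. A call with a gripper value outside its range is refused whole. The fingers move at their own pace and stop on an object; the grip force is fixed at half the most. Time passes only in rows, so rows that repeat a pose let the fingers close. It gives the time, the measured TCP pose, the force and the opening at its end, in the units of the state.
- robot.state(): the state, without advancing time (a new reading comes with each control period).
- robot.snapshot(name): name is "side" or "top" or "wrist"; returns a dict with "color" (384x512x3 uint8, red, green, blue), "camera_matrix" (3x3 intrinsics, pixels), "dist_coeffs" ([k1, k2, p1, p2, k3] as OpenCV has them; the pictures are not rectified), "xyz" and "orientation" of the camera in the world; the wrist camera has in their place "mount" (4x4, takes a point from camera to tool coordinates, whose origin is the TCP and whose axes are the flange's). Camera axes: x right, y down, z forward; pixel columns grow to the right and rows downward; lengths in m; the calibration is good to about 2 mm. A picture is of the moment at which its call begins: read the wrist's pose just before it. There is no depth.
- robot.finish_job(): hands the job in, once; it reports no verdict.
The state is a dict: "clock": time; "joints": joint angles; "qvel": joint speeds; "tau": joint torques, N m; "eef_pos": TCP position; "ee_rot": TCP orientation; "contact_force": force on the tool from outside, world axes, zero at the start; "torque": the same for the moment, N m; "opening": finger opening in m.
Only numpy, scipy, OpenCV 4.12 (cv2) and the standard library are available. Lean on these libraries where they do the work, as an engineer would, in place of code of your own. Each camera call takes 0.05 s, during which the arm holds its last target.

### The job

Clear the light bench for a quick reading: lift the stage tray by its red bar so that the three used syringe filters slide off into the blue catch bin behind it, without touching them with the gripper, and let the empty tray back down flat. Then take the amber glass cuvette out of the grey rack, gripping it by its two white frosted faces only (never the clear windows), and hold it upright between lamp and detector with the green beam passing through the lower part of its windows, 15 mm above its underside, the clear windows facing lamp and detector squarely, touching neither tray nor bench. Finish still holding it there, still, and leave the other two cuvettes standing in the rack.

Things in the scene. Friction and masses are not known exactly. Their poses are not given: they have to be found in the camera images.
- light_bench: fixed open light bench: grey base 14 mm high, 200 mm long, with a white lamp head (+y end) and detector head (-y end), each 50 x 30 mm, 120 mm high, 130 mm apart; behind the gap a blue catch bin. Origin: on the base's underside, below the tray's middle, 20 mm behind the beam; x from the red bar to the bin, y along the beam to the lamp, z up
- beam_mid (a point): the middle of the light path: a thin green beam runs along the bench's y axis from the lamp's port to the detector's port, 105 mm above the worktop; this point is halfway between the two heads (axes as the bench's)
- tray_hinge (a point): middle of the tray's hinge axis, at the tray's far edge, 68 mm above the worktop (axes as the bench's; the hinge axis is y)
- tray_bar (a point): middle of the tray's red lifting bar, round, 10 mm thick, along the bench's y; 74 mm high with the tray flat, 140 mm before the hinge; 64 mm clear between two 8 mm steel arms, 40 mm of free space between bar and tray front, nothing under the bar. Axes turn with the tray
- stage_tray (a joint): hinge of the aluminium stage tray (95 x 100 mm, floor 72 mm above the worktop, 12 mm walls at front and sides, open towards the bin): 0 flat, grows as the bar is lifted on its 140 mm circle about the hinge, stop at 1.25 rad; damped, 160 g, sinks back slowly to flat when let go. Pieces slide off well from 1.1 rad
- bin_floor (a point): centre of the blue catch bin's inner floor, 17 mm above the worktop; the bin is 95 x 114 mm outside, front wall 58 mm, sides 79 mm, back 99 mm above the worktop (axes as the bench's)
- filter_white: used white syringe filter, a disc 26 mm across and 16 mm high with its nozzle, 12 g, lying on the tray; origin at the centre of its underside
- filter_blue: used blue syringe filter, same shape, on the tray; origin at the centre of its underside
- filter_white_2: second used white syringe filter, same shape and colour as the first, on the tray; origin at the centre of its underside
- cuvette_rack: grey cuvette rack, 50 x 104 mm, top 60 mm above the worktop, fixed, with three square holes 32 mm apart along its y axis; origin at the centre of its underside. The frosted faces of the cuvettes look along its +x and -x
- cuvette_amber: solid amber glass cuvette, 12.5 x 12.5 x 45 mm, 18 g, upright in the rack, 12 mm deep in its hole (33 mm show); origin at the centre of its underside, z up along it. The two frosted faces (opaque white) look along its own +x and -x, the two clear windows (amber glass) along its +y and -y
- cuvette_amber_window (a point): point on the amber cuvette's axis 15 mm above its underside: the point to be brought onto the beam (axes as the cuvette's)
- cuvette_green: solid green glass cuvette, 12.5 x 12.5 x 45 mm, 18 g, upright in the rack, 12 mm deep in its hole (33 mm show); origin at the centre of its underside, z up along it. The two frosted faces (opaque white) look along its own +x and -x, the two clear windows (green glass) along its +y and -y; to be left there
- cuvette_clear: solid colourless glass cuvette, 12.5 x 12.5 x 45 mm, 18 g, upright in the rack, 12 mm deep in its hole (33 mm show); origin at the centre of its underside, z up along it. The two frosted faces (opaque white) look along its own +x and -x, the two clear windows (colourless glass) along its +y and -y; to be left there

How it is judged:
On the way, in this order (a step that is already met when the one before it is completed fails the run):
1. all three used filters lie in the catch bin (x of filter_white in the frame of light_bench between 0.04 and 0.135 m and y of filter_white in the frame of light_bench between -0.057 and 0.057 m and z of filter_white in the frame of light_bench between 0 and 0.07 m and x of filter_blue in the frame of light_bench between 0.04 and 0.135 m and y of filter_blue in the frame of light_bench between -0.057 and 0.057 m and z of filter_blue in the frame of light_bench between 0 and 0.07 m and x of filter_white_2 in the frame of light_bench between 0.04 and 0.135 m and y of filter_white_2 in the frame of light_bench between -0.057 and 0.057 m and z of filter_white_2 in the frame of light_bench between 0 and 0.07 m), for 0.2 s.
2. the empty tray is flat again (below 0.08 rad) and the amber cuvette has been lifted out of the rack (value of joint stage_tray below 0.08 rad and height (world z) of cuvette_amber above 0.07 m), for 0.1 s.
At the end, for the whole second after the job is handed in: used filters in the bin; tray flat (under 0.08 rad); fingers on both frosted faces of the amber cuvette, held still, clear of the bench, its point 15 mm up within 6 mm of the beam sideways, 8 mm in height, 30 mm along it from the middle; tilt under 0.15 rad, square within 0.17 rad (all of step 1 and value of joint stage_tray below 0.08 rad and x of cuvette_amber_window in the frame of light_bench between -0.026 and -0.014 m and y of cuvette_amber_window in the frame of light_bench between -0.03 and 0.03 m and z of cuvette_amber_window in the frame of light_bench between 0.097 and 0.113 m and angle between cuvette_amber's own z axis and vertical below 0.15 rad and angle between the y axis of cuvette_amber and the y axis of light_bench, either way round below 0.17 rad and contact force between each of cuvette_amber_c1, cuvette_amber_c2 and the fingers above 0.3 N and contact force between cuvette_amber and light_bench below 0.05 N and linear speed of cuvette_amber below 0.03 m/s); the arm keeps its last pose, push and grip.
It fails at once if the fingers press on a clear window of the amber cuvette (contact force between cuvette_amber_c0 and the fingers above 0.5 N).
It fails at once if the robot touches a used filter (contact force between any of filter_white, filter_blue, filter_white_2 and the fingers above 0.3 N or contact force between any of filter_white, filter_blue, filter_white_2 and the arm above 0.3 N).
It fails at once if another cuvette is moved more than 20 mm (distance of any of cuvette_green, cuvette_clear from where it was at the start of the episode above 0.02 m).
It also fails if it takes over 58 s, if anything falls off the work surface, if the arm or the gripper's body presses on something with over 40 N, if the wrist force passes 120 N, or if a joint passes its speed limit or range.

## Working session

There is one attempt and no reset: what is moved stays moved. The work goes in short steps, Python scripts to look and compute and a tool call to move; the robot and the scene stay as the last step left them, time stands still between calls to the robot, and variables do not carry over. Pictures are saved under pics/ and viewed, and the job is handed in when it is done.

Besides the shell and the picture viewer there is one more tool, called after "Request:" by a JSON object that holds its "method" and its "body", one argument or row to a line. arm_command: Moves the arm, as the interface text tells. Its arguments: {"type":"object","properties":{"grip":{"type":"array"},"delta_pos":{"type":"array"},"delta_rot":{"type":"array"}},"required":["grip","delta_pos","delta_rot"]}

```bash
ls; mkdir -p pics
python3 - <<'E'
from cell import robot
import cv2
s=robot.state();print(s)
for n in("side","top","wrist"):
    d=robot.snapshot(n);cv2.imwrite(f"pics/{n}0.png",d["color"][:,:,::-1])
    print(n,{k:v for k,v in d.items() if k!="color"})
E
```

```text
pics
{'clock': 0.0, 'joints': array([-9.86923312e-01,  3.59384030e-01,  1.10576507e-02, -3.53424480e-04,
       -1.22408197e+00, -2.88067893e-01]), 'qvel': array([ 0.00037003, -0.00014618,  0.0005621 ,  0.00084634, -0.00160691,
       -0.00112105]), 'tau': array([ 5.71624514e-04, -5.82714808e+01,  2.93048948e+01,  6.99693918e+00,
        6.80900455e-03, -1.78523433e-04]), 'eef_pos': array([ 0.1965948 , -0.64526123,  0.24462338]), 'ee_rot': array([ 4.62714342e-01, -3.10694529e+00, -2.51542611e-03]), 'contact_force': array([ 0.47357805, -0.83484534, -0.53717469]), 'torque': array([ 0.01549549, -0.01257781,  0.01447612]), 'opening': 0.08781397374370473}
side {'camera_matrix': array([[391.78544406,   0.        , 263.60380562],
       [  0.        , 391.78544406, 198.53383184],
       [  0.        ,   0.        ,   1.        ]]), 'dist_coeffs': array([-0.04318386,  0.        ,  0.        ,  0.        ,  0.        ]), 'xyz': array([0.45856516, 0.07272966, 0.84306048]), 'orientation': array([-0.26859847,  3.00435888, -0.73444054])}
top {'camera_matrix': array([[448.77415041,   0.        , 2
[... 243 characters left out ...]
01,  0.91957973]), 'orientation': array([-2.21597338,  2.15688911, -0.05192022])}
wrist {'camera_matrix': array([[335.51090799,   0.        , 257.36767804],
       [  0.        , 335.51090799, 193.52864236],
       [  0.        ,   0.        ,   1.        ]]), 'dist_coeffs': array([-0.08836906,  0.        ,  0.        ,  0.        ,  0.        ]), 'mount': array([[ 4.29760759e-04, -9.66682574e-01, -2.55977766e-01,
         6.89266263e-02],
       [ 9.99999495e-01,  6.47870988e-04, -7.67742662e-04,
         5.14903401e-04],
       [ 9.08004021e-04, -2.55977307e-01,  9.66682365e-01,
        -1.39688847e-01],
       [ 0.00000000e+00,  0.00000000e+00,  0.00000000e+00,
         1.00000000e+00]])}
```

View pics/side0.png

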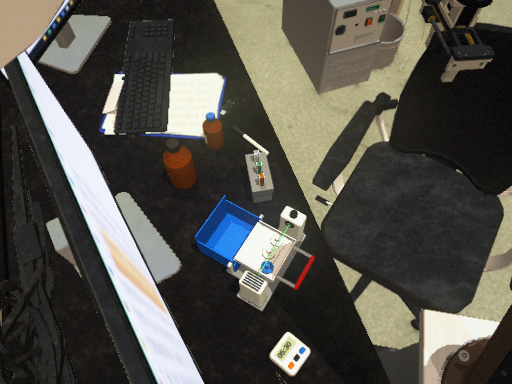

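View pics/top0.png

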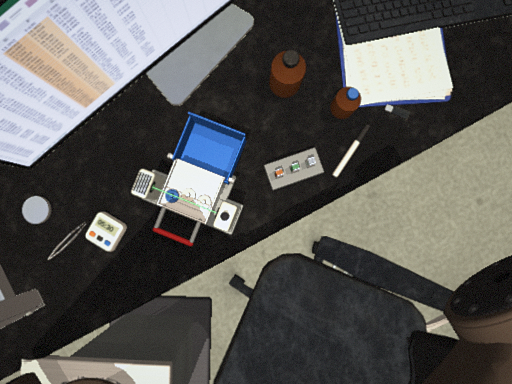

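View pics/wrist0.png

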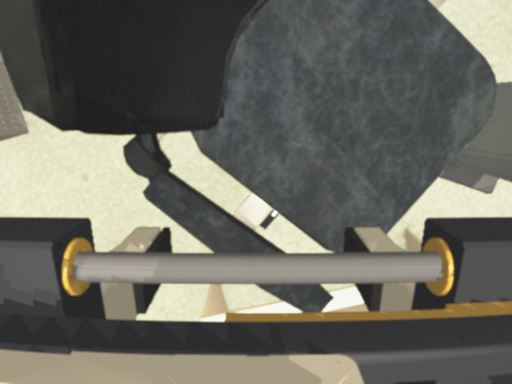

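```bash
cat > h.py <<'E'
import numpy as np,cv2
from scipy.spatial.transform import Rotation as R
def cam(d,s=None):
    if "mount" in d:
        M=np.array(d["mount"]);T=R.from_rotvec(s["ee_rot"]).as_matrix()
        return T@M[:3,:3],T@M[:3,3]+s["eef_pos"]
    return R.from_rotvec(d["orientation"]).as_matrix(),np.array(d["xyz"])
def ray(d,px,s=None):
    Rm,o=cam(d,s)
    p=cv2.undistortPoints(np.array(px,float).reshape(-1,1,2),d["camera_matrix"],d["dist_coeffs"]).reshape(-1,2)
    v=np.c_[p,np.ones(len(p))]@Rm.T
    return o,v
def plane(d,px,z,s=None):
    o,v=ray(d,px,s);z=np.atleast_1d(z)
    return o+v*((z-o[2])/v[:,2])[:,None]
def proj(d,P,s=None):
    Rm,o=cam(d,s);P=np.atleast_2d(P);rv,_=cv2.Rodrigues(Rm.T)
    return cv2.projectPoints(P,rv,-Rm.T@o,d["camera_matrix"],d["dist_coeffs"])[0].reshape(-1,2)
def tri(obs):
    A=np.zeros((3,3));b=np.zeros(3)
    for o,v in obs:
        v=v/np.linalg.norm(v);Q=np.eye(3)-np.outer(v,v);A+=Q;b+=Q@o
    return np.linalg.solve(A,b)
E
python3 - <<'E'
from cell import robot
from h import *
a=robot.snapshot("side");b=robot.snapshot("top")
for d,n,(x0,x1,y0,y1),k in((a,"side",(190,330,140,320),3),(b,"top",(120,340,100,250),3.5)):
    im=d["color"][y0:y1,x0:x1,::-1];cv2.imwrite(f"pics/{n}c.png",cv2.resize(im,None,fx=k,fy=k,interpolation=cv2.INTER_CUBIC))
np.set_printoptions(precision=4,suppress=True)
print(plane(b,[[174,238],[279,173],[0,0],[511,0],[300,200]],[.074,.1,0,0,0]))
def red(d):
    h=cv2.cvtColor(d["color"],cv2.COLOR_RGB2HSV);m=(((h[...,0]<6)|(h[...,0]>174))&(h[...,1]>170)&(h[...,2]>90)).astype(np.uint8)
    n,l,s,c=cv2.connectedComponentsWithStats(m)
    i=1+np.argmax(s[1:,4]);ys,xs=np.nonzero(l==i);P=np.c_[xs,ys].astype(np.float32)
    r=cv2.minAreaRect(P);print(s[i],r,P.mean(0));return cv2.boxPoints(r),r
for d in(a,b):
    bp,r=red(d);bp=bp[np.argsort(bp[:,0])];e=np.array([bp[:2].mean(0),bp[2:].mean(0)])
    p=plane(d,e,.074);print(e,p,np.linalg.norm(p[1]-p[0]),p.mean(0))
E
```

```text
[[ 0.4124 -0.1747  0.074 ]
 [ 0.5378 -0.368   0.1   ]
 [ 0.9209  0.2531  0.    ]
 [ 0.9477 -0.88    0.    ]
 [ 0.4938 -0.4179  0.    ]]
[294 255  21  35 179] ((304.04248046875, 272.0235900878906), (4.759300231933594, 38.46291732788086), 29.05459976196289) [304.0112 272.2123]
[[294.7029 288.8349]
 [313.3821 255.2123]] [[ 0.429  -0.1338  0.074 ]
 [ 0.401  -0.2099  0.074 ]] 0.08112587968054301 [ 0.415  -0.1718  0.074 ]
[153 228  40  18 207] ((172.47930908203125, 236.05027770996094), (42.154441833496094, 5.167318820953369), 22.380136489868164) [172.4251 236.1353]
[[152.9897 228.0251]
 [191.9689 244.0754]] [[ 0.4299 -0.134   0.074 ]
 [ 0.402  -0.209   0.074 ]] 0.08008079275632966 [ 0.416  -0.1715  0.074 ]
```

View pics/sidec.png

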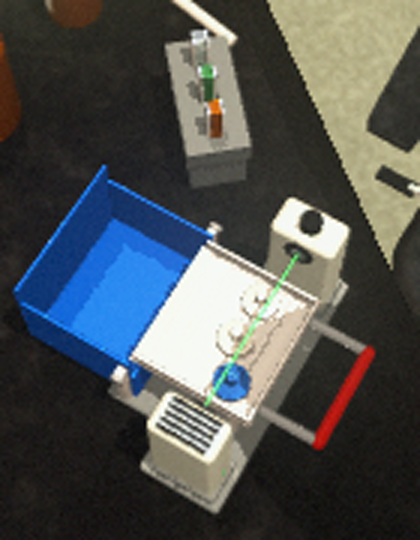

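View pics/topc.png

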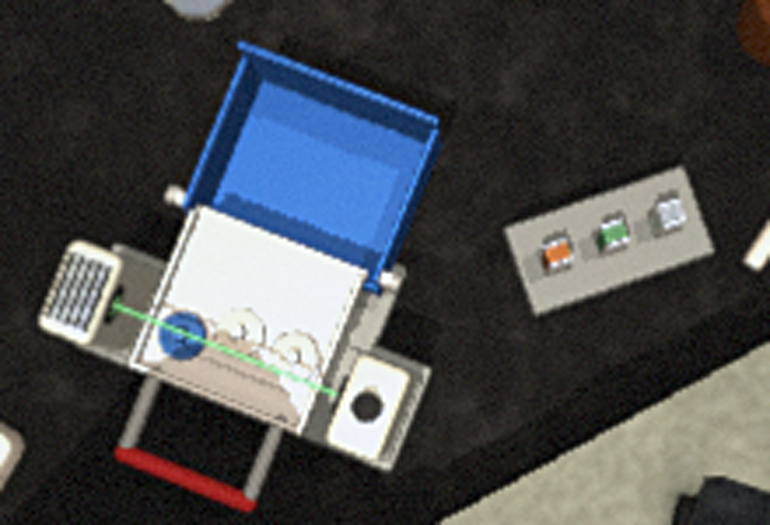

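Run:
```python
from cell import robot
from h import *
np.set_printoptions(precision=4,suppress=True)
s=robot.state();print(s["clock"],R.from_rotvec(s["ee_rot"]).as_matrix())
a=robot.snapshot("side");b=robot.snapshot("top")
# bench frame
e1=np.array([.4295,-.1339]);e2=np.array([.4015,-.2095]);y=(e1-e2)/np.linalg.norm(e1-e2);x=np.array([y[1],-y[0]])
bar=(e1+e2)/2;beam=bar+.0725*x;print("x",x,np.degrees(np.arctan2(x[1],x[0])),bar,"hinge",bar+.14*x,"beam",beam)
P=np.array([[*(beam+.065*y),.105],[*(beam-.065*y),.105],[*(bar+.14*x),.068]])
print("pred beam ends/hinge side",proj(a,P),"top",proj(b,P))
for d,n,box in((a,"side",(240,280,150,205)),(b,"top",(260,330,140,195))):
    h=cv2.cvtColor(d["color"],cv2.COLOR_RGB2HSV);sub=np.zeros(h.shape[:2],bool);sub[box[2]:box[3],box[0]:box[1]]=1
    for nm,lo,hi in(("amber",3,18),("green",45,75)):
        m=(sub&(h[...,0]>=lo)&(h[...,0]<=hi)&(h[...,1]>110)&(h[...,2]>60)).astype(np.uint8)
        ys,xs=np.nonzero(m);print(n,nm,len(xs),xs.min(),xs.max(),ys.min(),ys.max(),xs.mean(),ys.mean())
    m=((h[...,0]>=45)&(h[...,0]<=80)&(h[...,1]>90)&(h[...,2]>100));sub[:]=0
    sub[180:300,130:330]=1
    ys,xs=np.nonzero(m&sub);i=np.argmin(xs);j=np.argmax(xs);print("beam",(xs[i],ys[i]),(xs[j],ys[j]))
    q=d["color"];x0,x1,y0,y1=box;cv2.imwrite(f"pics/{n}r.png",cv2.resize(q[y0:y1,x0:x1,::-1],None,fx=10,fy=10,interpolation=cv2.INTER_NEAREST))
```

```text
0.25 [[-0.9566 -0.2915 -0.0003]
 [-0.2915  0.9566  0.0007]
 [ 0.0001  0.0008 -1.    ]]
x [ 0.9377 -0.3473] -20.32313682966292 [ 0.4155 -0.1717] hinge [ 0.5468 -0.2203] beam [ 0.4835 -0.1969]
pred beam ends/hinge side [[256.5004 276.649 ]
 [289.0057 223.4348]
 [245.1155 239.8724]] top [[151.8708 186.7385]
 [217.4801 213.2941]
 [200.8344 168.0341]]
side amber 49 259 263 173 185 261.38775510204084 179.3265306122449
side green 12 258 260 162 171 259.0833333333333 164.5
beam (np.int64(258), np.int64(274)) (np.int64(289), np.int64(225))
top amber 30 275 282 169 175 278.43333333333334 172.1Traceback (most recent call last):
  File "<stdin>", line 15, in <module>
    return umr_minimum(a, axis, None, out, keepdims, initial, where)
ValueError: zero-size array to reduction operation minimum which has no identity
```

View pics/sider.png

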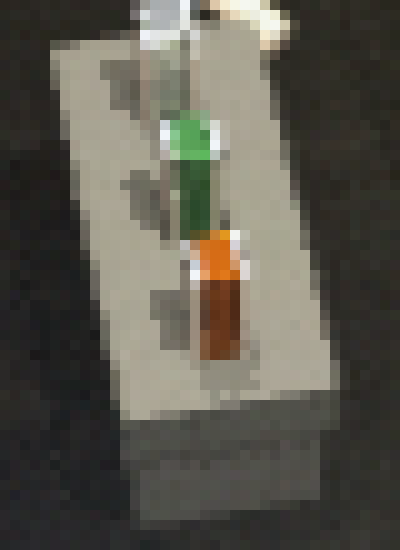

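Request:
{"method": "arm_command", "body": {
  "grip": [28, 28, 28, 28, 28, 28, 28, 28, 28, 28],
  "delta_pos": [
    [0.8, 1.7, -0.1],
    [1.6, 3.4, -0.2],
    [2.4, 5.1, -0.3],
    [3.2, 6.8, -0.4],
    [4.0, 8.5, -0.5],
    [4.8, 10.2, -0.6],
    [5.6, 11.9, -0.7],
    [6.4, 13.6, -0.8],
    [7.2, 15.3, -0.9],
    [8.0, 17.0, -1.0]
  ],
  "delta_rot": [
    [0, 0, 0.9],
    [0, 0, 1.8],
    [0, 0, 2.7],
    [0, 0, 3.6],
    [0, 0, 4.5],
    [0, 0, 5.4],
    [0, 0, 6.3],
    [0, 0, 7.2],
    [0, 0, 8.1],
    [0, 0, 8.8]
  ]
}}

```text
clock: 1.35
eef_pos: [0.3972, -0.2188, 0.2207]
ee_rot: [-1.801, 2.573, -0.001]
contact_force: [1.1, -0.4, 0.0]
opening: 0.0281
```

Request:
{"method": "arm_command", "body": {
  "grip": [28, 28, 28, 28, 28],
  "delta_pos": [
    [0.4, 0.9, -0.6],
    [0.73, 1.88, -1.6],
    [0.73, 1.88, -2.4],
    [0.73, 1.88, -2.4],
    [0.73, 1.88, -2.4]
  ],
  "delta_rot": [
    [0, 0, 0],
    [0, 0, 0],
    [0, 0, 0],
    [0, 0, 0],
    [0, 0, 0]
  ]
}}

```text
clock: 1.85
eef_pos: [0.4155, -0.172, 0.1611]
ee_rot: [-1.802, 2.574, -0.001]
contact_force: [0.5, -0.4, 0.1]
opening: 0.0279
```

Run:
```python
from cell import robot
from h import *
np.set_printoptions(precision=4,suppress=True)
s=robot.state();d=robot.snapshot("wrist");cv2.imwrite("pics/w1.png",d["color"][:,:,::-1])
Rt=R.from_rotvec(s["ee_rot"]).as_matrix();print(s["eef_pos"],Rt)
h=cv2.cvtColor(d["color"],cv2.COLOR_RGB2HSV);m=(((h[...,0]<6)|(h[...,0]>174))&(h[...,1]>150)&(h[...,2]>60))
ys,xs=np.nonzero(m);P=np.c_[xs,ys].astype(np.float32);r=cv2.minAreaRect(P);print(len(xs),r);bp=cv2.boxPoints(r);print(bp,plane(d,bp,.074,s))
```

```text
[ 0.4155 -0.172   0.1611] [[-0.3423 -0.9396  0.0004]
 [-0.9396  0.3423 -0.0005]
 [ 0.0003 -0.0005 -1.    ]]
1530 ((256.5, 200.49996948242188), (14.999998092651367, 102.99998474121094), 0.0)
[[249. 252.]
 [249. 149.]
 [264. 149.]
 [264. 252.]] [[ 0.4332 -0.1402  0.074 ]
 [ 0.4069 -0.2111  0.074 ]
 [ 0.3974 -0.2076  0.074 ]
 [ 0.4229 -0.1365  0.074 ]]
```

View pics/w1.png

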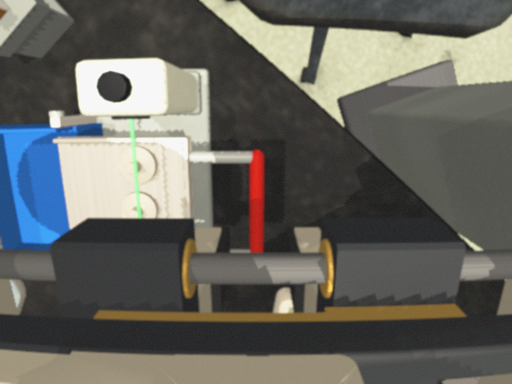

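Request:
{"method": "arm_command", "body": {
  "grip": [28, 28, 28, 28, 28, 28, 8, 8, 8, 8],
  "delta_pos": [
    [0, 0, -1],
    [0, 0, -2],
    [0, 0, -3],
    [0, 0, -3.5],
    [0, 0, -3.5],
    [0, 0, -3.5],
    [0, 0, -3.5],
    [0, 0, -3.5],
    [0, 0, -3.5],
    [0, 0, -3.5]
  ],
  "delta_rot": [
    [0, 0, 0],
    [0, 0, 0],
    [0, 0, 0],
    [0, 0, 0],
    [0, 0, 0],
    [0, 0, 0],
    [0, 0, 0],
    [0, 0, 0],
    [0, 0, 0],
    [0, 0, 0]
  ]
}}

```text
clock: 2.9
eef_pos: [0.4164, -0.1723, 0.0748]
ee_rot: [-1.8, 2.572, -0.004]
contact_force: [0.2, 0.1, 3.7]
opening: 0.0091
```

Run:
```python
import numpy as np
x=np.array([.9377,-.3473]);p=.0429;r=.1401
for t in np.arange(0,1.21,.05):
    d=r*(np.cos(p)-np.cos(p+t));z=r*(np.sin(p+t)-np.sin(p))
    print(round(t,2),np.round([d*x[0]/.025,d*x[1]/.025,z/.025],2))
```

```text
0.0 [ 0. -0.  0.]
0.05 [ 0.02 -0.01  0.28]
0.1 [ 0.05 -0.02  0.56]
0.15 [ 0.09 -0.03  0.83]
0.2 [ 0.15 -0.06  1.11]
0.25 [ 0.22 -0.08  1.38]
0.3 [ 0.3  -0.11  1.64]
0.35 [ 0.4  -0.15  1.91]
0.4 [ 0.5  -0.19  2.16]
0.45 [ 0.62 -0.23  2.41]
0.5 [ 0.75 -0.28  2.65]
0.55 [ 0.89 -0.33  2.89]
0.6 [ 1.04 -0.39  3.12]
0.65 [ 1.21 -0.45  3.34]
0.7 [ 1.38 -0.51  3.55]
0.75 [ 1.56 -0.58  3.75]
0.8 [ 1.75 -0.65  3.94]
0.85 [ 1.95 -0.72  4.12]
0.9 [ 2.16 -0.8   4.29]
0.95 [ 2.38 -0.88  4.45]
1.0 [ 2.6  -0.96  4.6 ]
1.05 [ 2.83 -1.05  4.74]
1.1 [ 3.07 -1.14  4.86]
1.15 [ 3.31 -1.23  4.97]
1.2 [ 3.56 -1.32  5.07]
```

Request:
{"method": "arm_command", "body": {
  "grip": [8, 8, 8, 8, 8, 8, 8, 8, 8, 8],
  "delta_pos": [
    [0.02, -0.01, 0.28],
    [0.05, -0.02, 0.56],
    [0.09, -0.03, 0.83],
    [0.15, -0.06, 1.11],
    [0.22, -0.08, 1.38],
    [0.3, -0.11, 1.64],
    [0.4, -0.15, 1.91],
    [0.5, -0.19, 2.16],
    [0.62, -0.23, 2.41],
    [0.75, -0.28, 2.65]
  ],
  "delta_rot": [
    [0, 0, 0],
    [0, 0, 0],
    [0, 0, 0],
    [0, 0, 0],
    [0, 0, 0],
    [0, 0, 0],
    [0, 0, 0],
    [0, 0, 0],
    [0, 0, 0],
    [0, 0, 0]
  ]
}}

```text
clock: 3.9
eef_pos: [0.4341, -0.1789, 0.1411]
ee_rot: [-1.8, 2.574, -0.0]
contact_force: [-3.6, 5.9, 0.5]
opening: 0.009
```

Run:
```python
from cell import robot
from h import *
s=robot.state();print(s["contact_force"],s["torque"])
ims=[robot.snapshot(n)["color"] for n in("side","top")]
a=cv2.resize(ims[0][180:320,180:330],None,fx=2.6,fy=2.6);b=cv2.resize(ims[1][100:240,120:270],None,fx=2.6,fy=2.6)
cv2.imwrite("pics/l1.png",np.hstack([a,b])[:,:,::-1])
```

```text
[-3.57772839  5.93286575  0.50270011] [2.24172025 1.80468537 0.03194576]
```

View pics/l1.png

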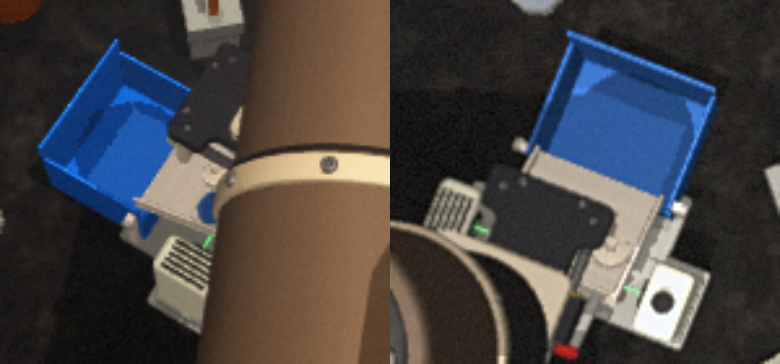

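Request:
{"method": "arm_command", "body": {
  "grip": [8, 8, 8, 8, 8, 8, 8, 8, 8, 8],
  "delta_pos": [
    [0.16, -0.06, 0.24],
    [0.31, -0.12, 0.47],
    [0.48, -0.18, 0.69],
    [0.65, -0.24, 0.9],
    [0.83, -0.31, 1.1],
    [1.02, -0.38, 1.29],
    [1.22, -0.45, 1.47],
    [1.43, -0.53, 1.64],
    [1.65, -0.61, 1.8],
    [1.87, -0.69, 1.95]
  ],
  "delta_rot": [
    [0, 0, 0],
    [0, 0, 0],
    [0, 0, 0],
    [0, 0, 0],
    [0, 0, 0],
    [0, 0, 0],
    [0, 0, 0],
    [0, 0, 0],
    [0, 0, 0],
    [0, 0, 0]
  ]
}}

```text
clock: 5.0
eef_pos: [0.4806, -0.1962, 0.1918]
ee_rot: [-1.801, 2.574, 0.0]
contact_force: [-6.6, 5.8, 8.5]
opening: 0.0091
```

```bash
cat > look.py <<'E'
from cell import robot
from h import *
import sys
s=robot.state();print(s["contact_force"],s["torque"],s["opening"])
ims=[robot.snapshot(n)["color"] for n in("side","top")]
a=cv2.resize(ims[0][180:320,180:330],None,fx=2.6,fy=2.6);b=cv2.resize(ims[1][100:240,120:270],None,fx=2.6,fy=2.6)
cv2.imwrite(f"pics/{sys.argv[1]}.png",np.hstack([a,b])[:,:,::-1])
E
python3 look.py l2
```

```text
[-6.62884333  5.75413748  8.45916398] [2.17621489 2.75549679 0.05931183] 0.009124734372349818
```

View pics/l2.png

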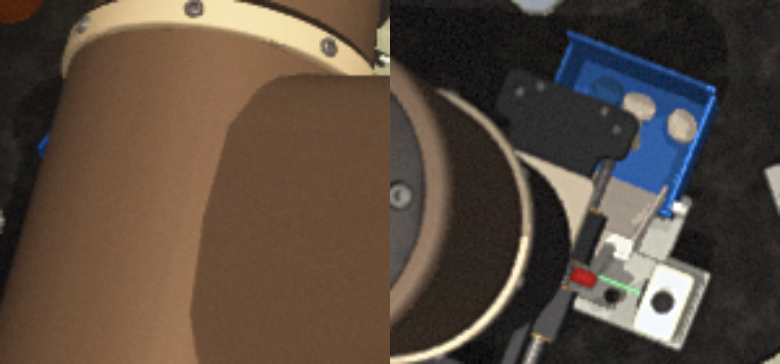

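Request:
{"method": "arm_command", "body": {
  "grip": [8, 8, 8, 8, 8, 8],
  "delta_pos": [
    [0.24, -0.09, 0.12],
    [0.48, -0.18, 0.22],
    [0.72, -0.27, 0.31],
    [0.84, -0.31, 0.35],
    [0.84, -0.31, 0.35],
    [0.84, -0.31, 0.35]
  ],
  "delta_rot": [
    [0, 0, 0],
    [0, 0, 0],
    [0, 0, 0],
    [0, 0, 0],
    [0, 0, 0],
    [0, 0, 0]
  ]
}}

```text
clock: 5.7
eef_pos: [0.5038, -0.2049, 0.203]
ee_rot: [-1.801, 2.572, -0.006]
contact_force: [-3.9, 3.5, 9.5]
opening: 0.0089
```

```bash
python3 look.py l3
```

```text
[-3.86008427  3.53581524  9.51500325] [ 1.40682024  1.67173258 -0.01361862] 0.00890134585882385
```

View pics/l3.png

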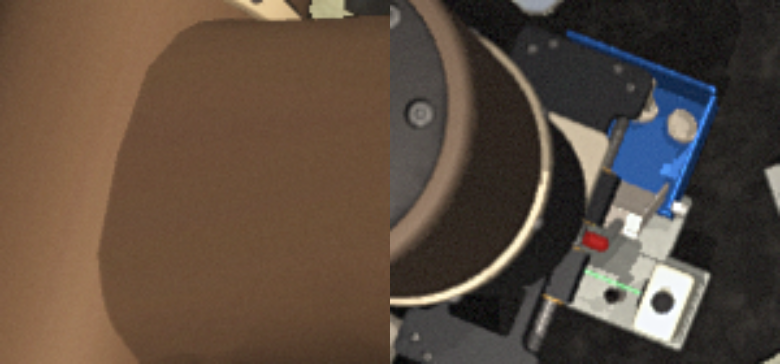

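Request:
{"method": "arm_command", "body": {
  "grip": [8, 8, 8, 8, 8, 8, 8, 8, 8, 8],
  "delta_pos": [
    [0, 0, 0],
    [0, 0, 0],
    [-0.22, 0.08, -0.11],
    [-0.45, 0.17, -0.22],
    [-0.69, 0.26, -0.34],
    [-0.92, 0.35, -0.48],
    [-1.14, 0.43, -0.63],
    [-1.36, 0.51, -0.79],
    [-1.57, 0.59, -0.96],
    [-1.77, 0.66, -1.14]
  ],
  "delta_rot": [
    [0, 0, 0],
    [0, 0, 0],
    [0, 0, 0],
    [0, 0, 0],
    [0, 0, 0],
    [0, 0, 0],
    [0, 0, 0],
    [0, 0, 0],
    [0, 0, 0],
    [0, 0, 0]
  ]
}}

```text
clock: 6.8
eef_pos: [0.4592, -0.1883, 0.174]
ee_rot: [-1.801, 2.571, -0.006]
contact_force: [1.3, -1.2, 0.4]
opening: 0.0091
```

```bash
python3 look.py l4
```

```text
[ 1.25139517 -1.19672873  0.41678481] [-0.63785394 -0.68170883 -0.04507698] 0.009118641260280896
```

View pics/l4.png

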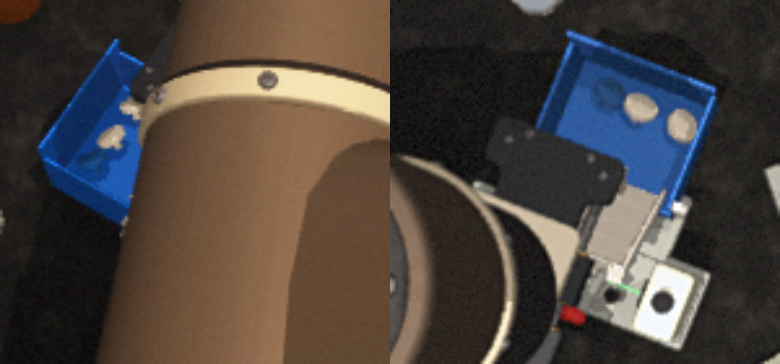

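Request:
{"method": "arm_command", "body": {
  "grip": [8, 8, 8, 8, 8, 8, 8, 8, 8, 8],
  "delta_pos": [
    [-0.18, 0.07, -0.2],
    [-0.36, 0.14, -0.4],
    [-0.53, 0.2, -0.61],
    [-0.7, 0.26, -0.83],
    [-0.85, 0.32, -1.06],
    [-0.99, 0.37, -1.3],
    [-1.12, 0.42, -1.54],
    [-1.24, 0.46, -1.79],
    [-1.34, 0.5, -2.04],
    [-1.44, 0.54, -2.31]
  ],
  "delta_rot": [
    [0, 0, 0],
    [0, 0, 0],
    [0, 0, 0],
    [0, 0, 0],
    [0, 0, 0],
    [0, 0, 0],
    [0, 0, 0],
    [0, 0, 0],
    [0, 0, 0],
    [0, 0, 0]
  ]
}}

```text
clock: 7.9
eef_pos: [0.4228, -0.1746, 0.1155]
ee_rot: [-1.801, 2.572, -0.005]
contact_force: [3.9, -4.7, -1.3]
opening: 0.0087
```

Request:
{"method": "arm_command", "body": {
  "grip": [8, 8, 8, 8, 8, 8, 8, 28, 28, 28],
  "delta_pos": [
    [-0.08, 0.03, -0.26],
    [-0.15, 0.05, -0.53],
    [-0.2, 0.07, -0.8],
    [-0.23, 0.08, -1.07],
    [-0.25, 0.09, -1.35],
    [-0.26, 0.09, -1.6],
    [-0.26, 0.09, -1.62],
    [-0.26, 0.09, -1.62],
    [-0.26, 0.09, -1.62],
    [-0.26, 0.09, -1.62]
  ],
  "delta_rot": [
    [0, 0, 0],
    [0, 0, 0],
    [0, 0, 0],
    [0, 0, 0],
    [0, 0, 0],
    [0, 0, 0],
    [0, 0, 0],
    [0, 0, 0],
    [0, 0, 0],
    [0, 0, 0]
  ]
}}

```text
clock: 8.9
eef_pos: [0.4151, -0.1721, 0.0742]
ee_rot: [-1.802, 2.573, -0.003]
contact_force: [0.5, -0.5, -0.6]
opening: 0.0257
```

Request:
{"method": "arm_command", "body": {
  "grip": [28, 28, 28, 28, 28],
  "delta_pos": [
    [0, 0, 1.5],
    [0, 0, 3],
    [0, 0, 4.5],
    [0, 0, 6],
    [0, 0, 6]
  ],
  "delta_rot": [
    [0, 0, 0],
    [0, 0, 0],
    [0, 0, 0],
    [0, 0, 0],
    [0, 0, 0]
  ]
}}

```text
clock: 9.4
eef_pos: [0.4174, -0.1724, 0.2287]
ee_rot: [-1.8, 2.568, -0.01]
contact_force: [0.7, -0.0, -0.7]
opening: 0.0282
```

Run:
```python
from cell import robot
from h import *
np.set_printoptions(precision=4,suppress=True)
s=robot.state();d=robot.snapshot("wrist");a=robot.snapshot("side");b=robot.snapshot("top")
cv2.imwrite("pics/w2.png",d["color"][:,:,::-1])
A=cv2.imread("pics/side0.png")
print(plane(b,[[279.1,171.4]],.093),plane(a,[[261.6,175.3]],.093))
o1,v1=ray(b,[[279.1,171.4]]);o2,v2=ray(a,[[261.6,175.3]]);print(tri([(o1,v1[0]),(o2,v2[0])]))
t0=cv2.imread("pics/top0.png")
cv2.imwrite("pics/topr.png",cv2.resize(t0[140:195,260:330],None,fx=10,fy=10,interpolation=cv2.INTER_NEAREST))
# rack top outline from top image: corners read later
print(s["joints"],s["eef_pos"])
ims=[a["color"],b["color"]]
cv2.imwrite("pics/l5.png",np.hstack([cv2.resize(ims[0][180:320,180:330],None,fx=2.6,fy=2.6),cv2.resize(ims[1][100:240,120:270],None,fx=2.6,fy=2.6)])[:,:,::-1])
```

```text
[[ 0.5415 -0.3685  0.093 ]] [[ 0.5382 -0.368   0.093 ]]
[ 0.5399 -0.3685  0.0923]
[ 0.049  -0.0109 -0.4886  0.0027 -1.0848 -0.3986] [ 0.4174 -0.1724  0.2287]
```

View pics/topr.png

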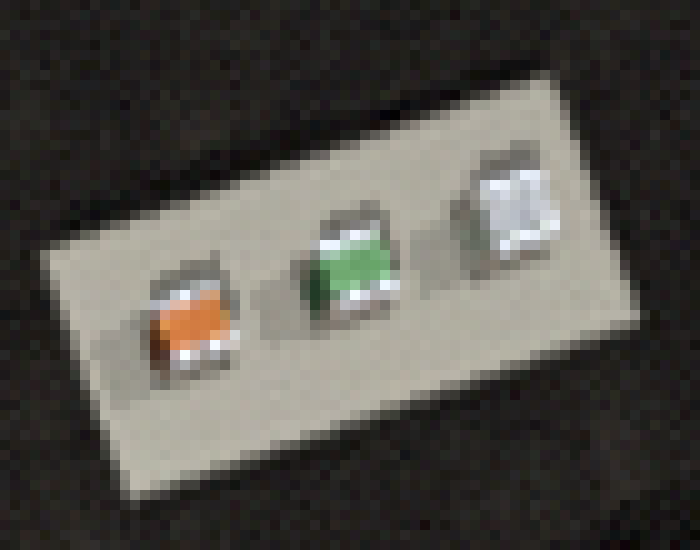

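View pics/l5.png

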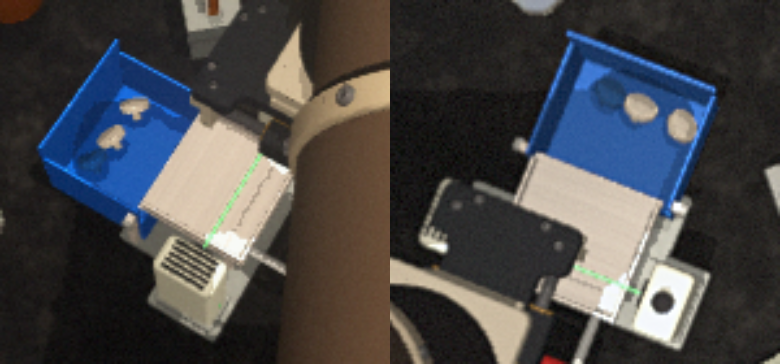

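View pics/w2.png

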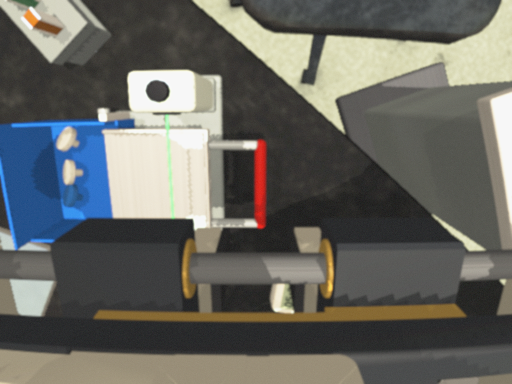

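Run:
```python
from cell import robot
from h import *
np.set_printoptions(precision=4,suppress=True)
b=robot.snapshot("top")
c=np.array([[40,250],[550,75],[640,320],[130,497]])/10+[259.5,139.5]
p=plane(b,c,.06);print(p,np.linalg.norm(np.diff(np.r_[p,p[:1]],axis=0),axis=1))
for v in(p[1]-p[0],p[2]-p[3],p[0]-p[3],p[1]-p[2]):print(np.degrees(np.arctan2(v[1],v[0])))
ctr=p.mean(0);y=(p[0]-p[1]+p[3]-p[2]);y/=np.linalg.norm(y);print(ctr,ctr+.032*y)
```

```text
[[ 0.5576 -0.34    0.06  ]
 [ 0.5943 -0.4377  0.06  ]
 [ 0.5472 -0.4559  0.06  ]
 [ 0.5104 -0.3585  0.06  ]] [0.1044 0.0505 0.1041 0.0507]
-69.41483802375392
-69.31330577016178
21.364071627848528
21.092617950533324
[ 0.5524 -0.398   0.06  ] [ 0.5411 -0.3681  0.06  ]
```

Request:
{"method": "arm_command", "body": {
  "grip": [36, 36, 36, 36, 36, 36, 36, 36],
  "delta_pos": [
    [0.5, -0.7, 0],
    [1.1, -1.4, 0],
    [1.7, -2.2, -0.2],
    [2.3, -3, -0.4],
    [2.9, -3.8, -0.6],
    [3.5, -4.6, -0.8],
    [4.0, -5.2, -1.1],
    [4.0, -5.2, -1.1]
  ],
  "delta_rot": [
    [0, 0, 1],
    [0, 0, 2],
    [0, 0, 3],
    [0, 0, 4],
    [0, 0, 5],
    [0, 0, 6],
    [0, 0, 6.5],
    [0, 0, 6.5]
  ]
}}

```text
clock: 10.4
eef_pos: [0.5139, -0.303, 0.1916]
ee_rot: [2.555, -1.823, -0.008]
contact_force: [-0.6, 0.5, -0.3]
opening: 0.036
```

Run:
```python
from cell import robot
from h import *
s=robot.state();d=robot.snapshot("wrist")
im=d["color"][:,:,::-1];cv2.imwrite("pics/w3.png",im)
print(proj(d,[[.540,-.3685,.093],[.540,-.3685,.06]],s),s["eef_pos"],R.from_rotvec(s["ee_rot"]).as_matrix()[:,1])
```

```text
[[251.26159668 101.78576934]
 [251.77291282 102.16311132]] [ 0.51386046 -0.30295588  0.19161949] [-0.94559876 -0.32528576  0.00567141]
```

View pics/w3.png

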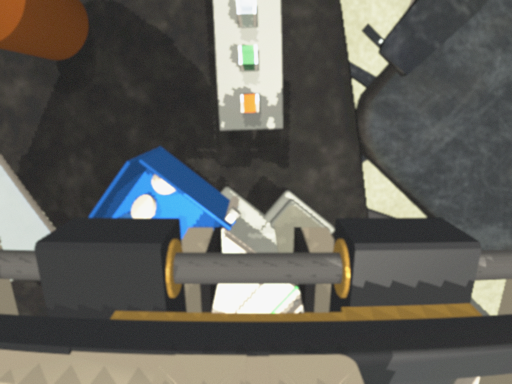

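Run:
```python
from cell import robot
from h import *
np.set_printoptions(precision=4,suppress=True)
s=robot.state();d=robot.snapshot("wrist");im=d["color"]
cv2.imwrite("pics/w3c.png",cv2.resize(im[0:140,200:300,::-1],None,fx=4,fy=4,interpolation=cv2.INTER_NEAREST))
h=cv2.cvtColor(im,cv2.COLOR_RGB2HSV);sub=np.zeros(h.shape[:2],bool);sub[30:130,215:285]=1
C=[]
for nm,lo,hi in(("amber",3,18),("green",45,75)):
    m=(sub&(h[...,0]>=lo)&(h[...,0]<=hi)&(h[...,1]>110)&(h[...,2]>120))
    ys,xs=np.nonzero(m);c=[xs.mean(),ys.mean()];p=plane(d,[c],.093,s)[0];C.append(p);print(nm,len(xs),xs.min(),xs.max(),ys.min(),ys.max(),c,p)
v=C[1]-C[0];print(np.linalg.norm(v),np.degrees(np.arctan2(v[1],v[0]))+90)
```

```text
amber 80 244 254 92 111 [np.float64(248.1), np.float64(102.8875)] [ 0.5412 -0.3664  0.093 ]<stdin>:10: RuntimeWarning: Mean of empty slice.
  ret = ret.dtype.type(ret / rcount)
Traceback (most recent call last):
ValueError: zero-size array to reduction operation minimum which has no identity
```

View pics/w3c.png

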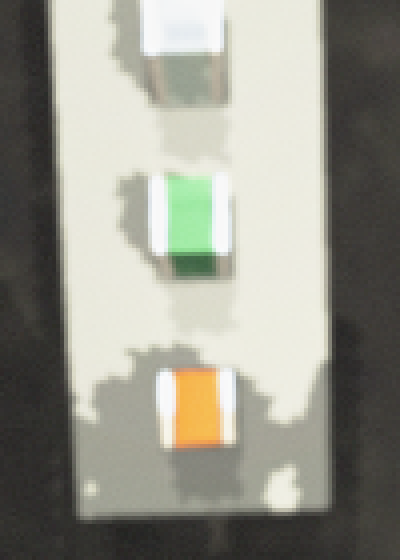

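Run:
```python
from cell import robot
from h import *
np.set_printoptions(precision=4,suppress=True)
s=robot.state();d=robot.snapshot("wrist")
p=plane(d,[[249.1,101.4],[247,52.5]],.093,s);v=p[1]-p[0]
print(p,np.linalg.norm(v),np.degrees(np.arctan2(v[1],v[0]))+90)
y=R.from_rotvec(s["ee_rot"]).as_matrix();print(s["eef_pos"],y,np.degrees(np.arctan2(-y[1,1],-y[0,1])))
```

```text
[[ 0.5409 -0.3672  0.093 ]
 [ 0.5526 -0.3974  0.093 ]] 0.03241179602369674 21.144108104445536
[ 0.5132 -0.3018  0.1932] [[ 0.3236 -0.9462 -0.0045]
 [-0.9462 -0.3236 -0.0001]
 [-0.0014  0.0043 -1.    ]] 18.88384317523738
```

Request:
{"method": "arm_command", "body": {
  "grip": [36, 36, 36, 36, 36, 36],
  "delta_pos": [
    [0.4, -0.9, 0],
    [0.8, -1.8, -0.3],
    [1.1, -2.64, -1.0],
    [1.1, -2.64, -1.6],
    [1.1, -2.64, -1.6],
    [1.1, -2.64, -1.6]
  ],
  "delta_rot": [
    [0, 0, 0.2],
    [0, 0, 0.37],
    [0, 0, 0.37],
    [0, 0, 0.37],
    [0, 0, 0.37],
    [0, 0, 0.37]
  ]
}}

```text
clock: 11.15
eef_pos: [0.5405, -0.3671, 0.1544]
ee_rot: [2.589, -1.774, -0.004]
contact_force: [-0.2, -0.5, -0.1]
opening: 0.0359
```

Run:
```python
from cell import robot
from h import *
np.set_printoptions(precision=4,suppress=True)
s=robot.state();d=robot.snapshot("wrist");im=d["color"];cv2.imwrite("pics/w4.png",im[:,:,::-1])
y=R.from_rotvec(s["ee_rot"]).as_matrix();print(s["eef_pos"],y,np.degrees(np.arctan2(-y[1,1],-y[0,1])))
t=robot.snapshot("top")["color"];cv2.imwrite("pics/t4.png",cv2.resize(t[130:210,240:340,::-1],None,fx=6,fy=6,interpolation=cv2.INTER_NEAREST))
```

```text
[ 0.5405 -0.3671  0.1544] [[ 0.3609 -0.9326 -0.0037]
 [-0.9326 -0.3609 -0.0006]
 [-0.0008  0.0037 -1.    ]] 21.15283248263048
```

View pics/w4.png

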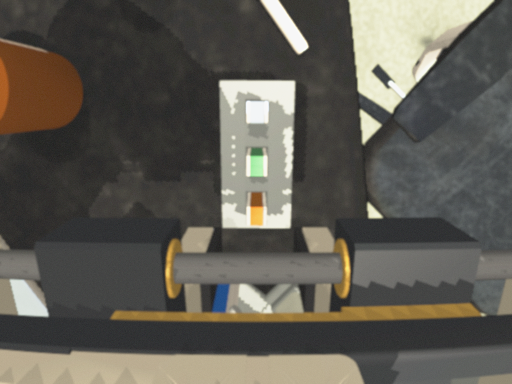

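Request:
{"method": "arm_command", "body": {
  "grip": [36, 36, 36, 36, 36, 36],
  "delta_pos": [
    [0.01, -0.02, -0.7],
    [0.01, -0.02, -1.4],
    [0.01, -0.02, -2.1],
    [0.01, -0.02, -2.6],
    [0.01, -0.02, -2.8],
    [0.01, -0.02, -2.8]
  ],
  "delta_rot": [
    [0, 0, 0],
    [0, 0, 0],
    [0, 0, 0],
    [0, 0, 0],
    [0, 0, 0],
    [0, 0, 0]
  ]
}}

```text
clock: 11.85
eef_pos: [0.5415, -0.3675, 0.0854]
ee_rot: [2.59, -1.774, -0.002]
contact_force: [-0.4, 0.5, 0.2]
opening: 0.0358
```

Request:
{"method": "arm_command", "body": {
  "grip": [10, 10, 10, 10, 10, 10],
  "delta_pos": [
    [0, 0, 0],
    [0, 0, 0],
    [0, 0, 0],
    [0, 0, 0],
    [0, 0, 0],
    [0, 0, 0]
  ],
  "delta_rot": [
    [0, 0, 0],
    [0, 0, 0],
    [0, 0, 0],
    [0, 0, 0],
    [0, 0, 0],
    [0, 0, 0]
  ]
}}

```text
clock: 12.45
eef_pos: [0.5417, -0.3677, 0.0858]
ee_rot: [2.59, -1.774, -0.001]
contact_force: [-0.8, -0.3, 3.0]
opening: 0.0122
```

Request:
{"method": "arm_command", "body": {
  "grip": [10, 10, 10, 10, 10, 10, 10],
  "delta_pos": [
    [0, 0, 0.3],
    [0, 0, 0.8],
    [0, 0, 1.6],
    [0, 0, 2.6],
    [0, 0, 3.6],
    [0, 0, 4.6],
    [0, 0, 4.8]
  ],
  "delta_rot": [
    [0, 0, 0],
    [0, 0, 0],
    [0, 0, 0],
    [0, 0, 0],
    [0, 0, 0],
    [0, 0, 0],
    [0, 0, 0]
  ]
}}

```text
clock: 13.15
eef_pos: [0.5431, -0.3685, 0.2107]
ee_rot: [2.591, -1.774, 0.009]
contact_force: [-0.5, 0.0, -0.6]
opening: 0.0121
```

Run:
```python
from cell import robot
from h import *
np.set_printoptions(precision=4,suppress=True)
s=robot.state();d=robot.snapshot("wrist");im=d["color"];cv2.imwrite("pics/w5.png",im[:,:,::-1])
a=robot.snapshot("side")["color"];t=robot.snapshot("top")["color"]
cv2.imwrite("pics/st5.png",np.hstack([cv2.resize(a[120:300,180:330],(375,450)),cv2.resize(t[100:250,120:320],(420,450))])[:,:,::-1])
y=R.from_rotvec(s["ee_rot"]).as_matrix();print(s["eef_pos"],y,np.degrees(np.arctan2(-y[1,1],-y[0,1])))
```

```text
[ 0.5431 -0.3685  0.2107] [[ 0.362  -0.9322  0.004 ]
 [-0.9322 -0.362  -0.0044]
 [ 0.0056 -0.0022 -1.    ]] 21.223894377455423
```

View pics/w5.png

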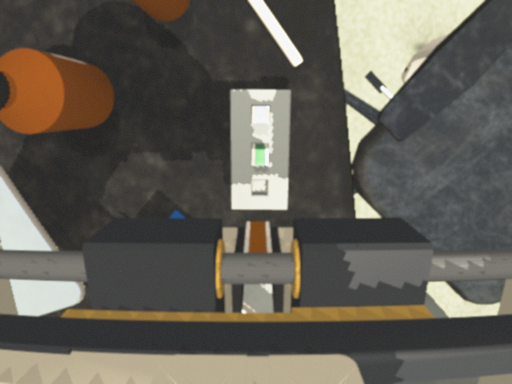

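View pics/st5.png

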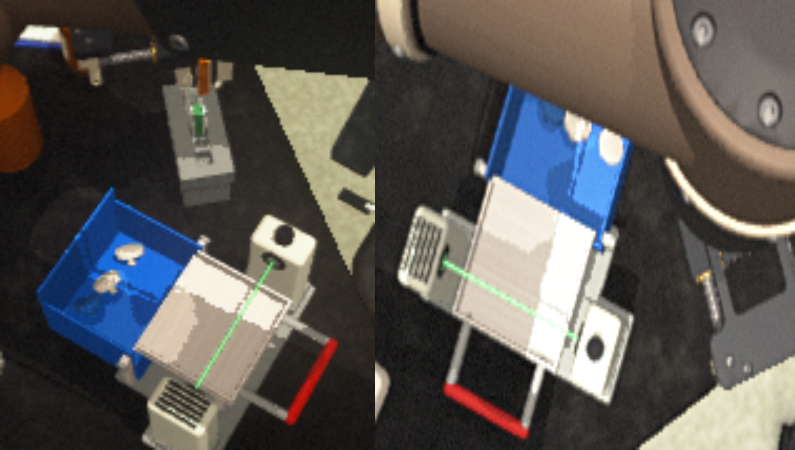

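Run:
```python
from cell import robot
from h import *
np.set_printoptions(precision=4,suppress=True)
for n,box in(("side",(245,300,215,290)),("top",(140,225,175,225))):
    d=robot.snapshot(n);h=cv2.cvtColor(d["color"],cv2.COLOR_RGB2HSV);sub=np.zeros(h.shape[:2],bool);sub[box[2]:box[3],box[0]:box[1]]=1
    m=sub&(h[...,0]>=45)&(h[...,0]<=80)&(h[...,1]>60)&(h[...,2]>100)
    ys,xs=np.nonzero(m);P=plane(d,np.c_[xs,ys],.105)
    y=np.array([.3473,.9377]);x=np.array([.9377,-.3473]);q=P[:,:2]-[.4835,-.1969]
    l=cv2.fitLine(P[:,:2].astype(np.float32),cv2.DIST_HUBER,0,.001,.001).ravel()
    print(n,len(xs),"x off",np.median(q@x),"y range",(q@y).min(),(q@y).max(),np.degrees(np.arctan2(l[1],l[0])))
```

```text
side 88 x off -0.0004813041256192871 y range -0.06386540159097757 0.060741644694481685 69.76307
top 54 x off 0.00021614899649057408 y range -0.06160188090135975 0.06531072000046355 69.91244
```

Request:
{"method": "arm_command", "body": {
  "grip": [10, 10, 10, 10, 10, 10, 10, 10, 10, 10],
  "delta_pos": [
    [-0.2, 0.5, 0],
    [-0.5, 1.4, 0],
    [-0.8, 2.3, 0],
    [-1.1, 3.2, 0],
    [-1.4, 4.1, 0],
    [-1.7, 5.0, 0],
    [-2.0, 5.9, 0],
    [-2.25, 6.5, 0],
    [-2.38, 6.86, 0],
    [-2.38, 6.86, 0]
  ],
  "delta_rot": [
    [0, 0, -0.6],
    [0, 0, -1.4],
    [0, 0, -2.3],
    [0, 0, -3.2],
    [0, 0, -4.1],
    [0, 0, -5],
    [0, 0, -5.9],
    [0, 0, -6.5],
    [0, 0, -6.92],
    [0, 0, -6.92]
  ]
}}

```text
clock: 14.4
eef_pos: [0.4808, -0.1949, 0.2043]
ee_rot: [1.794, -2.576, -0.006]
contact_force: [0.5, -0.3, 0.4]
opening: 0.0123
```

Request:
{"method": "arm_command", "body": {
  "grip": [10, 10],
  "delta_pos": [
    [0, 0, 0],
    [0, 0, 0]
  ],
  "delta_rot": [
    [0, 0, 0],
    [0, 0, 0]
  ]
}}

```text
clock: 14.6
eef_pos: [0.4807, -0.1952, 0.2038]
ee_rot: [1.794, -2.575, -0.007]
contact_force: [-1.0, -0.3, -1.0]
opening: 0.0123
```

```bash
cat > st.py <<'E'
from cell import robot
from h import *
import sys
np.set_printoptions(precision=4,suppress=True)
s=robot.state()
y=R.from_rotvec(s["ee_rot"]).as_matrix();print(s["eef_pos"],y,np.degrees(np.arctan2(-y[1,1],-y[0,1])),s["contact_force"])
print("need units",(np.array([.4835,-.1969,.128])-s["eef_pos"])/.025)
n=sys.argv[1]
d=robot.snapshot("wrist");im=d["color"];cv2.imwrite(f"pics/w{n}.png",im[:,:,::-1])
a=robot.snapshot("side")["color"];t=robot.snapshot("top")["color"]
cv2.imwrite(f"pics/st{n}.png",np.hstack([cv2.resize(a[160:310,190:330],(420,450)),cv2.resize(t[150:270,130:230],(375,450))])[:,:,::-1])
E
python3 st.py 6
```

```text
[ 0.4807 -0.1952  0.2038] [[-0.3464 -0.9381 -0.0052]
 [-0.9381  0.3464  0.0017]
 [ 0.0002  0.0054 -1.    ]] -20.268009278953418 [-1.017  -0.3129 -1.0307]
need units [ 0.1128 -0.0686 -3.0312]
```

View pics/st6.png

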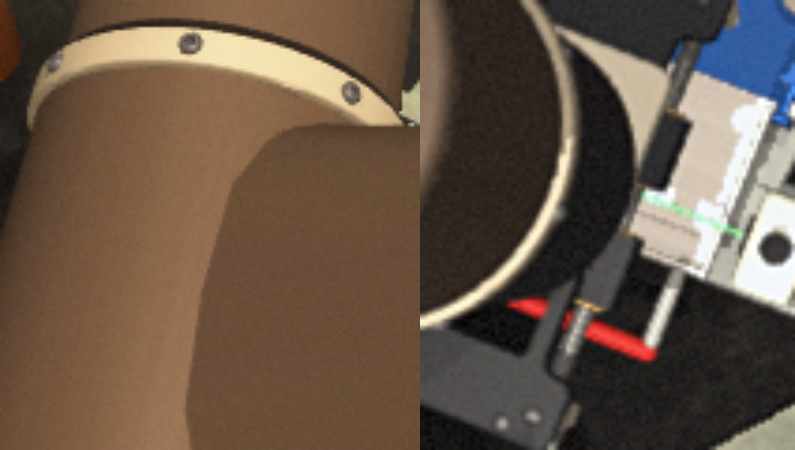

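Request:
{"method": "arm_command", "body": {
  "grip": [10, 10, 10, 10, 10, 10, 10],
  "delta_pos": [
    [0.06, -0.03, -0.6],
    [0.11, -0.06, -1.2],
    [0.11, -0.06, -1.8],
    [0.11, -0.06, -2.4],
    [0.11, -0.06, -2.8],
    [0.11, -0.06, -3.0],
    [0.11, -0.06, -3.03]
  ],
  "delta_rot": [
    [0, 0, 0],
    [0, 0, 0],
    [0, 0, 0],
    [0, 0, 0],
    [0, 0, 0],
    [0, 0, 0],
    [0, 0, 0]
  ]
}}

```text
clock: 15.45
eef_pos: [0.4834, -0.1969, 0.1278]
ee_rot: [1.793, -2.575, -0.007]
contact_force: [-0.1, 0.3, -0.4]
opening: 0.0125
```

Request:
{"method": "arm_command", "body": {
  "grip": [10, 10, 10],
  "delta_pos": [
    [0, 0, 0],
    [0, 0, 0],
    [0, 0, 0]
  ],
  "delta_rot": [
    [0, 0, 0],
    [0, 0, 0],
    [0, 0, 0]
  ]
}}

```text
clock: 15.75
eef_pos: [0.4838, -0.197, 0.1284]
ee_rot: [1.793, -2.576, -0.006]
contact_force: [0.4, -0.1, -0.5]
opening: 0.012
```

```bash
python3 st.py 7
```

```text
[ 0.4838 -0.197   0.1284] [[-0.3472 -0.9378 -0.0046]
 [-0.9378  0.3472  0.0015]
 [ 0.0002  0.0048 -1.    ]] -20.31381167936056 [ 0.3623 -0.1006 -0.4543]
need units [-0.0101  0.0033 -0.0143]
```

View pics/st7.png

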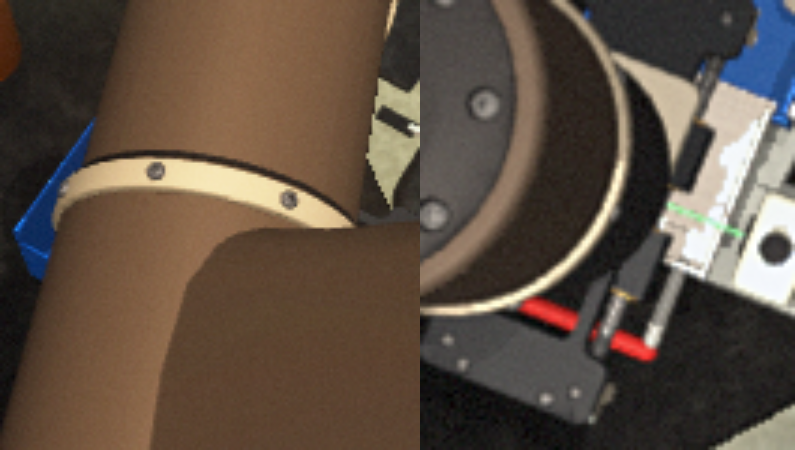

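View pics/w7.png

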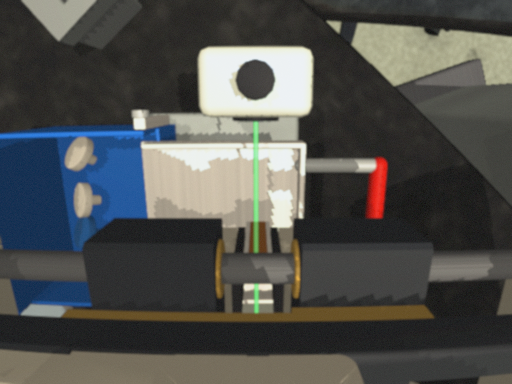

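Run:
```python
from cell import robot
from h import *
s=robot.state();d=robot.snapshot("wrist")
Rt=R.from_rotvec(s["ee_rot"]).as_matrix()
for l in(.030,.034,.0378,.042,.046):print(l,proj(d,s["eef_pos"]+Rt@[.00625,0,l],s))
cv2.imwrite("pics/w8.png",cv2.resize(d["color"][195:320,205:310,::-1],None,fx=4.5,fy=4.5,interpolation=cv2.INTER_NEAREST))
```

```text
0.03 [[256.505697   224.80283832]]
0.034 [[256.52869447 222.2860891 ]]
0.0378 [[256.54967508 219.99060679]]
0.042 [[256.5719395  217.55523714]]
0.046 [[256.59229346 215.32935771]]
```

View pics/w8.png

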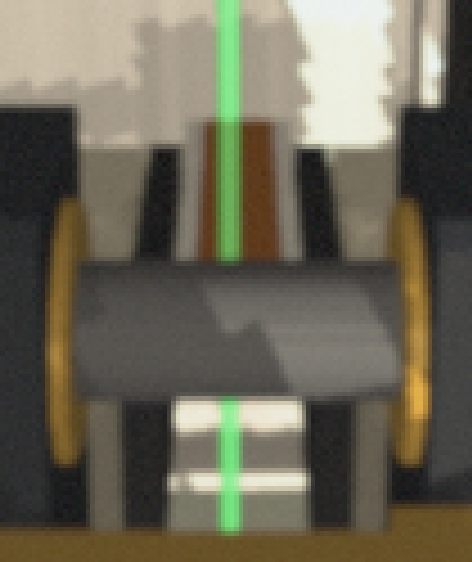

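Request:
{"method": "arm_command", "body": {
  "grip": [10, 10, 10, 10, 10],
  "delta_pos": [
    [0.03, -0.01, -0.06],
    [0.03, -0.01, -0.06],
    [0.03, -0.01, -0.06],
    [0.03, -0.01, -0.06],
    [0.03, -0.01, -0.06]
  ],
  "delta_rot": [
    [0, 0, 0],
    [0, 0, 0],
    [0, 0, 0],
    [0, 0, 0],
    [0, 0, 0]
  ]
}}

```text
clock: 16.45
eef_pos: [0.4842, -0.1972, 0.1265]
ee_rot: [1.793, -2.576, -0.007]
contact_force: [0.7, 0.4, 0.0]
opening: 0.0127
```

Run:
```python
from cell import robot
import numpy as np
s=robot.state();print(s["clock"],s["eef_pos"],s["ee_rot"],s["opening"],s["contact_force"],abs(s["qvel"]).max())
if abs(s["qvel"]).max()<.03 and s["opening"]>.011: print(robot.finish_job())
```

```text
16.45 [ 0.48423021 -0.19717883  0.12651826] [ 1.79288557 -2.57558148 -0.00668989] 0.012670671806806482 [0.67208774 0.35631556 0.04874802] 0.001987707574974995
the job is handed in; nothing more can be done
None
```

I tipped the tray by its red bar to about 1.19 rad, and all three filters slid into the blue bin without the gripper touching them. I then let the tray back down flat, took the amber cuvette by its frosted faces and held it in the beam. I handed the job in at 16.5 s; no verdict was reported.

**Filters and tray:** The top view showed all three filters in the bin and the tray flat and empty. The last wrist picture, taken before a final 2 mm correction, still showed the tray flat and the two white filters in the bin.

**Cuvette in the beam:**
- **Sideways:** the cuvette sat about 1 mm off the beam line before the correction, which was meant to bring it closer. The limit is 6 mm.
- **Angle:** yaw was within 0.1° of the bench's, with a tilt of about 0.3°.
- **Stillness and grip:** the arm was still, with the fingers at 12.7 mm on the 12.5 mm cuvette.

**Height:** two estimates of the cuvette's underside disagreed by about 3 mm. I lowered it to split the difference, so the 15 mm point should be within about 2 mm of the beam's height; the limit is 8 mm. I did not take another picture after that correction.

**Other cuvettes:** the green and clear ones were still standing in the rack after I lifted the amber one out.

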